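Slide the loose worm-drive clamp over the barbs and tighten it

ROBOT

A 7-joint arm with a two-finger parallel gripper is mounted at the origin on a cart in front of the work surface, level with it; the furniture and walls round the work are solid. World frame = base frame: x ahead of the robot, y to its left, z up, the work surface at z = 0. Lengths are in m, angles in rad, forces in N, time in s.
With the tool pointing down it reaches from about 0.4 to 0.9 m from the base axis. Payload 5.6 kg.
Tool frame: the origin (TCP) lies midway between the tips of the shut fingers; the grasp point (between the pads) lies 19 mm behind it; y points along the fingers, z is the direction in which the jaws open and shut, and the axes are right-handed (so a half turn about y gives the same grasp; the last joint's range is limited). The gripper opens to 92 mm and grips with 3 to 60 N. Pads are 20 mm wide; open, the fingers measure 128 mm over their backs; the gripper's body (75 mm by 189 mm) begins 69 mm behind the grasp point.
Start: joints at [1.176, 0.468, -0.012, 1.603, 0.006, 1.071, -0.056], TCP at [0.224, -0.61, 0.215] pointing down, gripper open.
Joint ranges: [-2.53, 2.53], [-0.31, 2.02], [-1.57, 1.55], [0.28, 2.44], [-1.29, 4.43], [0.15, 1.84], [-2.92, 2.92]. Speed limits (rad/s): [2.57, 2.57, 3.14, 3.14, 3.14, 3.14, 3.14].

INTERFACE

Orientations are given as a 3x3 rotation matrix whose columns are the frame's x, y, z axes.
In Python, from station import env, effector, solver, viewer, workorder, search_frame, tip_of gives the robot as it stands. Calls block until the motion is done:
- env.reach(position, orientation): joint-space move of the TCP to a pose.
- env.movel(position, frame=None, rate=0.15): straight line of the TCP; frame=None keeps the orientation; rate is the mean speed in m/s.
- env.goto_joints(angles): joint-space move.
- effector.release() and effector.grasp(squeeze=None): open the fingers fully, or close them until they stop; squeeze is the grip in N (None keeps the last).
- env.pause(seconds).
- solver.inverse_kinematics(position, orientation): joint angles nearest the present ones, or None.
- env.sense(): the state.
- viewer.read_camera(name): name is "side" or "top"; returns (picture, depth): 400x640x3 uint8, red, green, blue; 400x640 float32, m along the optical axis (not along the pixel's ray), 0 where there is no reading.
- viewer.camera_info(name): a dict with "intrinsics" (3x3 intrinsics, pixels), "eye" and "rotation" of the camera in the world. Camera axes: x right, y up, looking along -z (the intrinsics and any distortion apply to the point x, -y, -z); pixel columns grow to the right and rows downward; lengths in m; the calibration is good to about 2 mm. A picture is of the moment at which its call begins. camera_info takes no time and is no camera call.
A pose or a line that the arm cannot do raises env.PlanningError and nothing moves.
- workorder.finish_job(): hands the job in, once; it reports no verdict.
Trained networks look in the newest picture that a camera, given by its name, has taken for a name from the list of things; names that differ only in an ending like _2 or _b are one class to them, and where a whole thing is asked for, a point or a joint stands for the part that bears it (a point fixed in the world has none). Each returns a list of dicts, best first, with "score" (0 to 1); they miss things now and then, are a little off and sometimes report something else, mostly with a low value. They report only what shows in the picture. A call takes as long as a camera call.
- search_frame(camera, name): "at" ([x, y, z] in m, in world coordinates, good to about 4 mm: the middle of the surface that is visible of it).
- tip_of(camera, name): "at" ([x, y, z] in m, in world coordinates, good to about 4 mm: a listed point, or the origin of a listed thing).
The state is a dict: "t": time; "joint_positions": joint angles; "joint_velocities": joint speeds; "tau": joint torques, N m; "ee_pos": TCP position; "tcp_rot": TCP orientation; "wrist_force": force on the tool from outside, world axes, zero at the start; "moment": the same for the moment, N m; "gripper_width": finger opening in m.
Only numpy, scipy, OpenCV 4.12 (cv2) and the standard library are available. Lean on these libraries where they do the work, as an engineer would, in place of code of your own. Each camera call takes 0.05 s, during which the arm holds its last target. There are 200 camera calls.

TASK

Two coupling tubes stand on the bench, each with a worm-drive band clamp round it. The clamp with the orange key has been left loose: slide it along its tube until it sits over the brass barbs, and then turn its key clockwise (seen from above) until it is snug against its stop. Leave the clamp with the grey key alone.

Things in the scene. Friction and masses are not known exactly. Their poses are not given: they have to be found in the camera images.
- line_key (a point): centre of the loose clamp's orange key: upright blade 26 mm wide (x), 10 thick (y), 32 high (z up), on the upright screw axis; the frame turns with the key. At screw 0 its flat faces look along the tube. It stays on its steel band (38 mm across, 14 wide), which only slides along the tube (friction 2 N); the screw is on the robot's side, 25 mm from the tube's axis.
- line_barbs (a point): middle of the brass barbs (y -25 to +25 mm) in the same stand's clear 32 mm tube, on its axis, 45 mm above the bench, fixed. y runs along the tube from the parked clamp to the barbed end, x away from the robot, z up. The clamp parks 60 to 100 mm before this point and stops 15 mm past it. Base plate 80 x 220 mm; end blocks 70 mm high; key centres 94 mm high.
- line_screw (a joint): turn of the orange key's screw, rad: 0 loose, growing clockwise seen from above, hard stop at 1.3 (snug from 1.05). It stays where left and needs about 0.05 N m. Starts at 0 to 0.15, so one grasp does the whole turn.
- spare_key (a point): centre of the grey key, same shape, on the second, similar stand, whose clamp is already seated and tight; leave it alone

How it is judged:
On the way, in this order (a step that is already met when the one before it is completed fails the run):
1. the orange-keyed clamp is over the barbs, its screw still loose (y of line_key in the frame of line_barbs above -0.018 m and value of joint line_screw below 0.6 rad), for 0.1 s.
2. its screw is turned snug (value of joint line_screw above 1.05 rad), for 0.2 s.
At the end, for the whole second after the job is handed in: the orange-keyed clamp rests over the barbs (its middle within 18 mm of the middle of the barbs along the tube), its screw turned to 1.05 rad or more of its 1.3 rad, and the grey-keyed clamp has not been shifted by more than 10 mm (y of line_key in the frame of line_barbs between -0.018 and 0.018 m and value of joint line_screw above 1.05 rad and linear speed of line_screw below 0.02 m/s); the robot touches nothing.
It fails at once if the grey-keyed clamp is shifted by more than 10 mm (distance of spare_key from where it was at the start of the episode above 0.01 m).
It also fails if it takes over 34 s, if anything falls off the work surface, if the arm or the gripper's body presses on something with over 40 N, if the wrist force passes 120 N, or if a joint passes its speed limit or range.

## Working session

There is one attempt and no reset: what is moved stays moved. The work goes in short steps, each a Python script; the robot and the scene stay as the last script left them, time stands still between calls to the robot, and variables do not carry over. Pictures are saved under pics/ and viewed, about 8 in all and at most 12, crops included, and the job is handed in when it is done.

```bash
mkdir -p pics; python3 - <<'E'
from station import env,viewer,search_frame,tip_of
import cv2,numpy as np
ims=[]
for c in ("side","top"):
    p,d=viewer.read_camera(c); ims.append(p)
    i=viewer.camera_info(c); print(c,np.round(i["eye"],3),np.round(i["rotation"],2).tolist(),np.round(i["intrinsics"],1).tolist(), [k for k in i])
    np.savez(f"pics/{c}0.npz",p=p,d=d)
    for n in ("line_key","line_barbs","spare_key"):
        for r in tip_of(c,n)[:3]: print(c,n,np.round(r["at"],4),round(r["score"],2))
    cv2.imwrite(f"pics/{c}0.png",p[:,:,::-1])
s=env.sense(); print(s["t"],s["ee_pos"],s["tcp_rot"])
E
```

```text
side [ 0.355 -0.628  0.677] [[0.96, 0.17, -0.21], [-0.27, 0.62, -0.73], [0.01, 0.76, 0.65]] [[362.5, 0.0, 320.5], [0.0, 362.5, 194.7], [0.0, 0.0, 1.0]] ['intrinsics', 'eye', 'rotation']
side line_key [0.5624 0.1238 0.0922] 0.41
side line_barbs [0.5897 0.2207 0.0414] 0.6
side spare_key [ 0.4641 -0.1265  0.0936] 0.46
top [0.48  0.016 1.204] [[0.01, 1.0, -0.06], [-1.0, 0.01, 0.01], [0.01, 0.06, 1.0]] [[515.7, 0.0, 310.2], [0.0, 515.7, 191.4], [0.0, 0.0, 1.0]] ['intrinsics', 'eye', 'rotation']
top line_key [0.5662 0.132  0.093 ] 0.46
top line_barbs [0.5905 0.2258 0.0442] 0.93
top spare_key [ 0.4581 -0.1319  0.0948] 0.47
0.4 [ 0.22392373 -0.61012209  0.21443408] [[-9.38766530e-01 -1.56855223e-04  3.44553882e-01]
 [-3.44553912e-01  2.31507040e-04 -9.38766504e-01]
 [ 6.74837802e-05 -9.99999961e-01 -2.71376141e-04]]
```

View pics/top0.png

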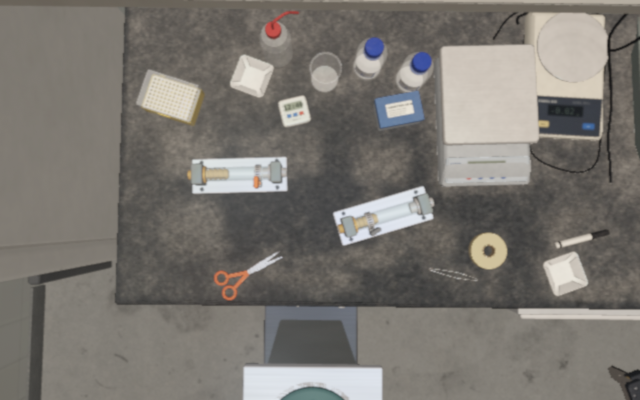

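View pics/side0.png

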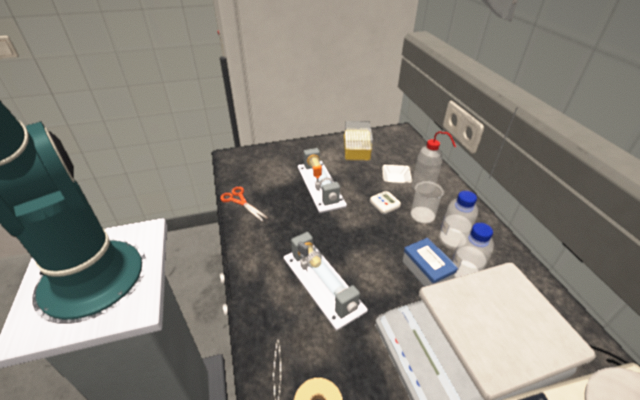

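The top picture shows the orange key at about (257,182). Its tube runs almost along +y, with the barbs at the left near (212,173). The grey-key stand is at about (383,215), and a tall balance sits near (487,110). I'll refine the key position and plate angle from pixels.

```bash
cat > h.py <<'E'
import numpy as np,cv2
from station import viewer
def ray(c,uv,z):
    i=viewer.camera_info(c);K=np.array(i["intrinsics"]);R=np.array(i["rotation"]);e=np.array(i["eye"])
    uv=np.atleast_2d(uv).astype(float)
    d=np.c_[(uv[:,0]-K[0,2])/K[0,0],-(uv[:,1]-K[1,2])/K[1,1],-np.ones(len(uv))]@R.T
    return e+d*((z-e[2])/d[:,2])[:,None]
def cloud(c,d):
    v,u=np.mgrid[:400,:640];i=viewer.camera_info(c);K=np.array(i["intrinsics"])
    P=np.stack([(u-K[0,2])/K[0,0]*d,-(v-K[1,2])/K[1,1]*d,-d],-1)
    return P@np.array(i["rotation"]).T+np.array(i["eye"])
def orange(p,box):
    u0,v0,u1,v1=box;h=cv2.cvtColor(p,cv2.COLOR_RGB2HSV)
    m=(h[...,0]<14)&(h[...,1]>150)&(h[...,2]>120);k=np.zeros_like(m);k[v0:v1,u0:u1]=1;m&=k
    v,u=np.nonzero(m);return np.c_[u,v]
E
python3 - <<'E'
from h import *
z=np.load("pics/top0.npz");p,d=z["p"],z["d"];C=cloud("top",d)
o=orange(p,(235,160,280,200));print("orange",len(o),o.min(0),o.max(0))
zo=C[o[:,1],o[:,0],2];print("z",np.percentile(zo,[5,25,50,75,95]).round(3))
top=o[zo>.1]; print(len(top),cv2.minAreaRect(np.float32(top)),ray("top",top.mean(0),.110).round(4),ray("top",o.mean(0),.1).round(4))
P=C[140:210,170:305].reshape(-1,3);c=p[140:210,170:305].reshape(-1,3).astype(int)
w=(c.min(1)>170)&(P[:,2]<.03);print(w.sum(),np.median(P[w,2]));
v,u=np.mgrid[140:210,170:305];q=np.c_[u.ravel(),v.ravel()][w]
xy=ray("top",q,np.median(P[w,2]))[:,:2]
r=cv2.minAreaRect(np.float32(xy));print("plate",r)
# edge lines per column
for f in (np.min,np.max):
    L=np.array([ (ray("top",[[uu,f(q[q[:,1]>=0][q[:,0]==uu][:,1])]],.01)[0][:2]) for uu in range(205,270) if (q[:,0]==uu).sum()>3])
    print("slope dx/dy",np.polyfit(L[:,1],L[:,0],1))
# tall parts (blocks) along y
b=(P[:,2]>.06)&(P[:,2]<.08)
B=P[b];print("blocks y<.16",B[B[:,1]<.15].min(0),B[B[:,1]<.15].max(0));
print("scene max z right", C[30:190,430:560,2].max(), C[30:130,340:435,2].max())
z=np.load("pics/side0.npz");p,d=z["p"],z["d"];C=cloud("side",d);o=orange(p,(300,155,335,195))
print("side",len(o),C[o[:,1],o[:,0]].mean(0),o.mean(0),ray("side",o.mean(0),.094))
E
```

```text
Traceback (most recent call last):
ValueError: zero-size array to reduction operation minimum which has no identity
```

```bash
sed -i 's/m=(h.*120);/m=(h[...,0]<16)\&(h[...,1]>110)\&(p[...,0]>120)\&(p[...,0]*1.0-p[...,1]>60);/' h.py
cat > m.py <<'E'
from h import *
z=np.load("pics/top0.npz");p,d=z["p"],z["d"];C=cloud("top",d)
print(p[176:190:2,250:264:2].tolist()[3])
o=orange(p,(235,165,280,200));print("orange",len(o),o.min(0),o.max(0))
zo=C[o[:,1],o[:,0],2];print("z",np.percentile(zo,[5,25,50,75,95]).round(3))
print(cv2.minAreaRect(np.float32(o)),ray("top",o.mean(0),.110).round(4),ray("top",o.mean(0),.1).round(4))
P=C[140:210,170:305].reshape(-1,3);c=p[140:210,170:305].reshape(-1,3).astype(int)
w=(c.min(1)>170)&(P[:,2]<.03);print(w.sum(),np.median(P[w,2]));
v,u=np.mgrid[140:210,170:305];q=np.c_[u.ravel(),v.ravel()][w]
xy=ray("top",q,np.median(P[w,2]))[:,:2]
print("plate",cv2.minAreaRect(np.float32(xy)))
for f in (np.min,np.max):
    L=np.array([ray("top",[[uu,f(q[q[:,0]==uu][:,1])]],.01)[0][:2] for uu in range(205,270) if (q[:,0]==uu).sum()>3])
    print("slope dx/dy",np.polyfit(L[:,1],L[:,0],1))
B=P[(P[:,2]>.06)&(P[:,2]<.08)];h=B[B[:,1]<.12];print("near block",h.min(0),h.max(0))
print("max z balance,bottles", C[30:190,430:560,2].max(), C[30:130,340:435,2].max())
z=np.load("pics/side0.npz");p,d=z["p"],z["d"];C=cloud("side",d);o=orange(p,(300,155,335,195))
print("side",len(o),C[o[:,1],o[:,0]].mean(0),ray("side",o.mean(0),.094))
E
python3 m.py
```

```text
[[221, 226, 231], [214, 214, 218], [216, 157, 126], [220, 147, 96], [182, 125, 89], [187, 157, 138], [200, 204, 209]]
orange 33 [254 177] [257 186]
z [0.106 0.108 0.11  0.111 0.113]
((255.5, 181.5), (9.0, 3.0), 90.0) [[0.5656 0.1267 0.11  ]] [[0.5664 0.1277 0.1   ]]
1566 0.009882066489775188
plate ((0.5887655019760132, 0.17514538764953613), (0.07908296585083008, 0.21861989796161652), 2.2698750495910645)
slope dx/dy [-0.03654921  0.63337191]
slope dx/dy [-0.03797273  0.55688508]
near block [0.56883843 0.07508331 0.06004156] [0.61539788 0.11999232 0.07570637]
max z balance,bottles 1.2040655904032558 1.2040655904032558
side 84 [0.56407129 0.12425987 0.0965127 ] [[0.56499596 0.1275738  0.094     ]]
```

```bash
cat >> h.py <<'E'
T=np.array([-.037,1,0]);T/=np.linalg.norm(T)
def ori(cw,s=1):
    a=np.arctan2(T[1],T[0])-cw;z=s*np.array([np.cos(a),np.sin(a),0]);y=np.array([0,0,-1.]);return np.c_[np.cross(y,z),y,z]
KEY=np.array([.5655,.1265,0])
E
python3 - <<'E'
from h import *
from station import env,effector,solver
up=np.array([.224,-.61,.33])
best=None
for s in (1,-1):
    qs=[solver.inverse_kinematics(KEY+T*m+[0,0,zz],ori(cw,s)) for m,zz,cw in ((0,.2,.05),(0,.081,.05),(.097,.081,.05),(.097,.081,1.28),(.097,.2,1.28))]
    print(s,[None if q is None else np.round(q,2).tolist() for q in qs])
    if all(q is not None for q in qs):
        j=max(abs(q[6]) for q in qs); 
        if best is None or j<best[0]: best=(j,s)
s=best[1];print(best)
env.movel(up,rate=.2)
env.reach(KEY+[0,0,.30],ori(.05,s)); st=env.sense();print(st["t"],st["ee_pos"],st["joint_positions"])
env.movel(KEY+[0,0,.16],rate=.15)
p,d=viewer.read_camera("side");cv2.imwrite("pics/s1.png",cv2.resize(p[80:260,220:440,::-1],None,fx=3,fy=3))
st=env.sense();print(st["t"],st["ee_pos"],st["wrist_force"],st["gripper_width"])
E
```

```text
1 [[0.45, 0.58, -0.99, 1.75, 0.54, 1.11, 0.84], [0.28, 0.66, -0.75, 1.84, 0.58, 0.87, 0.8], [0.22, 0.78, -0.92, 1.77, 0.74, 0.98, 0.55], [0.18, 0.75, -0.86, 1.77, 0.69, 0.95, -0.65], [0.31, 0.68, -1.09, 1.68, 0.65, 1.19, -0.62]]
-1 [[0.25, 0.47, -0.69, 1.76, 0.34, 1.04, -2.14], [0.09, 0.58, -0.48, 1.85, 0.36, 0.8, -2.16], [-0.03, 0.63, -0.54, 1.79, 0.42, 0.84, -2.36], [0.39, 1.08, -1.33, 1.76, 1.11, 1.28, 2.23], [0.4, 0.84, -1.32, 1.68, 0.85, 1.32, 2.38]]
(np.float64(0.8370341071199525), 1)
3.9833 [0.56585639 0.12540038 0.29983014] [ 0.47727411  0.47212623 -1.02382575  1.63449531  0.41859838  1.27407557
  0.93255946]
5.1167 [0.56616694 0.12683415 0.16105177] [-0.15770943  0.56641936  0.77420976] 0.09183147853578469
```

View pics/s1.png

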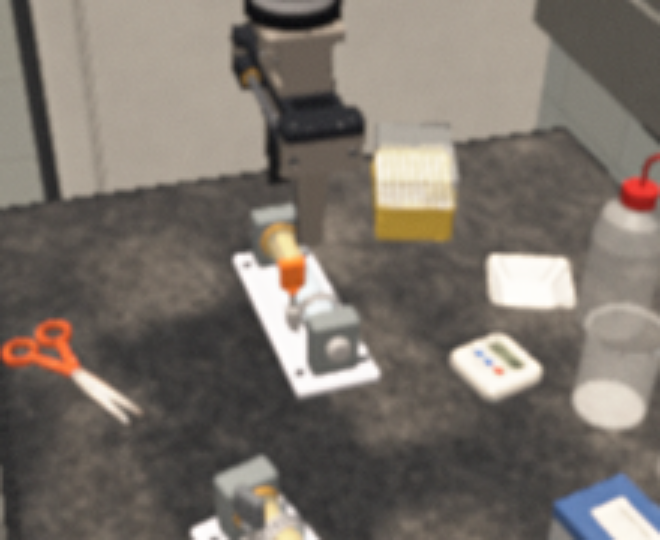

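The near finger's tip at crop (315,240) is where the TCP projection puts it, over the orange key at (292,272). Next: descend and grasp.

```bash
python3 - <<'E'
from h import *
from station import env,effector,solver
def S(n):
    s=env.sense();print(n,round(s["t"],2),s["ee_pos"].round(4),s["wrist_force"].round(1),s["moment"].round(2),round(s["gripper_width"],4));return s
env.movel(KEY+[0,0,.082],ori(.05),rate=.08);S("down")
effector.grasp(20);S("grip")
p,d=viewer.read_camera("side");cv2.imwrite("pics/s2.png",cv2.resize(p[120:220,260:380,::-1],None,fx=5,fy=5))
E
```

```text
down 6.24 [0.5659 0.1267 0.0825] [0.2 1.  1. ] [ 0.04 -0.14 -0.03] 0.092
grip 7.45 [0.5655 0.1268 0.082 ] [ 1.2  0.8 -0.6] [ 0.35 -0.2  -0.05] 0.0098
```

View pics/s2.png

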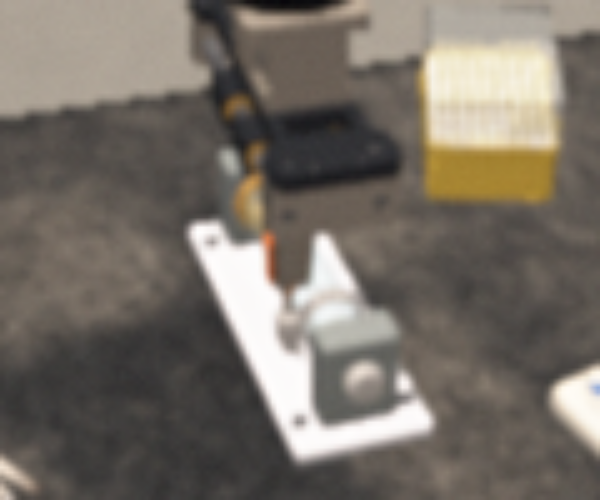

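The fingers stopped at 9.8 mm, which is the blade thickness, and orange shows at the finger's edge (270,258). Now I'll slide it.

```bash
python3 - <<'E'
from h import *
from station import env,effector,solver,tip_of
def S(n):
    s=env.sense();print(n,round(s["t"],2),s["ee_pos"].round(4),s["wrist_force"].round(1),s["moment"].round(2),round(s["gripper_width"],4));return s
for m in (.05,.097):
    env.movel(KEY+T*m+[0,0,.082],rate=.08);S(m)
env.pause(.2)
p,d=viewer.read_camera("side");cv2.imwrite("pics/s3.png",cv2.resize(p[120:220,260:380,::-1],None,fx=5,fy=5))
for n in ("line_key","line_barbs"):print(n,[(np.round(r["at"],4),round(r["score"],2)) for r in tip_of("side",n)[:2]])
S("end")
E
```

```text
0.05 8.28 [0.5636 0.178  0.082 ] [ 0.8  2.4 -0.9] [ 0.48 -0.32 -0.03] 0.01
0.097 9.02 [0.5617 0.225  0.082 ] [-0.6  1.4 -1.5] [ 0.51 -0.15  0.01] 0.0097
line_key [(array([0.5596, 0.2206, 0.0926]), 0.4)]
line_barbs [(array([0.5911, 0.2195, 0.0405]), 0.86)]
end 9.37 [0.5618 0.2235 0.082 ] [-0.7  2.3 -0.1] [ 0.54 -0.01  0.08] 0.0098
```

View pics/s3.png

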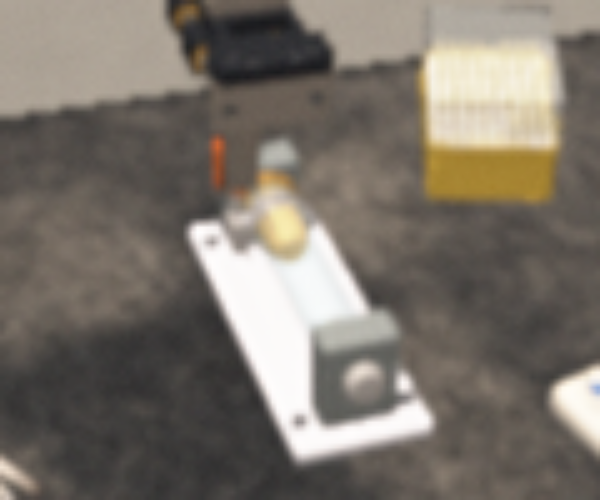

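The band now sits over the brass, at about (260,210), with the brass nose ahead of it at (285,240). Now I'll turn it clockwise with joint 7, in steps.

```bash
python3 - <<'E'
from h import *
from station import env,effector,solver
def S(n):
    s=env.sense();R=s["tcp_rot"];cw=np.arctan2(T[1],T[0])-np.arctan2(R[1,2],R[0,2]);print(n,round(s["t"],2),s["ee_pos"].round(4),"cw",round(cw,3),s["wrist_force"].round(1),s["moment"].round(2),round(s["gripper_width"],4));return s
s=S("a");q=np.array(s["joint_positions"])
for a in (.4,.8,1.1,1.2):
    q2=q.copy();q2[6]-=a;env.goto_joints(q2);S(a)
env.pause(.4);S("end")
p,d=viewer.read_camera("top");cv2.imwrite("pics/t4.png",cv2.resize(p[120:230,150:310,::-1],None,fx=4,fy=4))
E
```

```text
a 9.37 [0.5618 0.2235 0.082 ] cw 0.05 [-0.7  2.3 -0.1] [ 0.54 -0.01  0.08] 0.0098
0.4 9.83 [0.5618 0.2233 0.082 ] cw 0.448 [-0.5  2.2 -0.3] [ 0.46 -0.1  -0.03] 0.01
0.8 10.3 [0.5619 0.2233 0.082 ] cw 0.846 [ 0.   1.5 -0.2] [ 0.46 -0.1  -0.05] 0.0097
1.1 10.69 [0.5619 0.2234 0.082 ] cw 1.145 [-0.7  1.5 -0.4] [ 0.35 -0.1  -0.05] 0.0097
1.2 10.94 [0.5619 0.2233 0.082 ] cw 1.245 [0.1 1.2 0.3] [ 0.36 -0.07 -0.1 ] 0.01
end 11.34 [0.5619 0.2234 0.082 ] cw 1.249 [ 0.5  0.8 -0. ] [ 0.31 -0.11  0.01] 0.0096
```

```bash
python3 - <<'E'
from h import *
from station import env,effector,solver,tip_of
def S(n):
    s=env.sense();R=s["tcp_rot"];cw=np.arctan2(T[1],T[0])-np.arctan2(R[1,2],R[0,2]);print(n,round(s["t"],2),s["ee_pos"].round(4),"cw",round(cw,3),s["wrist_force"].round(1),s["moment"].round(2),round(s["gripper_width"],4));return s
q=np.array(env.sense()["joint_positions"]);q[6]-=.05;env.goto_joints(q);env.pause(.2);s=S("turn")
effector.release();S("open")
env.movel(s["ee_pos"]+[0,0,.12],rate=.12);S("up")
env.movel(s["ee_pos"]+[-.12,-.2,.16],rate=.2);S("clear")
ims=[]
for c,b in (("top",(150,120,310,230)),("side",(260,120,380,203))):
    p,d=viewer.read_camera(c);C=cloud(c,d)
    x=cv2.resize(p[b[1]:b[3],b[0]:b[2],::-1],(640,290 if 0 else 440));ims.append(x)
    np.savez(f"pics/{c}5.npz",p=p,d=d)
    for n in ("line_key","line_barbs","spare_key"):print(c,n,[(np.round(r["at"],4),round(r["score"],2)) for r in tip_of(c,n)[:2]])
p=np.load("pics/top5.npz")["p"];o=orange(p,(190,165,260,205))
print(len(o),ray("top",o.mean(0),.11),cv2.minAreaRect(np.float32(o)))
cv2.imwrite("pics/f5.png",cv2.resize(np.hstack(ims),(800,275)))
E
```

```text
turn 11.84 [0.5619 0.2234 0.082 ] cw 1.299 [ 0.7  2.  -0.3] [ 0.34 -0.11  0.11] 0.0098
open 13.1 [0.5618 0.2234 0.082 ] cw 1.299 [-0.2 -0.3  0. ] [-0.03 -0.12  0.05] 0.0921
up 14.25 [0.5614 0.223  0.2011] cw 1.299 [-1.3  1.3  0.1] [-0.06 -0.05 -0.02] 0.0919
clear 15.58 [0.442  0.0239 0.242 ] cw 1.299 [ 0.2 -0.1  0.3] [-0.06 -0.08  0.02] 0.0918
top line_key [(array([0.5636, 0.2276, 0.0962]), 0.63)]
top line_barbs [(array([0.5907, 0.223 , 0.0432]), 0.86)]
top spare_key [(array([ 0.4565, -0.1259,  0.0911]), 0.4)]
side line_key [(array([0.5593, 0.2247, 0.0921]), 0.47)]
side line_barbs [(array([0.5909, 0.2189, 0.0417]), 0.57)]
side spare_key [(array([ 0.463 , -0.1272,  0.0956]), 0.72)]
37 [[0.56158393 0.22232978 0.11      ]] ((210.9706268310547, 182.8823699951172), (3.6380343437194824, 10.186494827270508), 75.96376037597656)
```

View pics/f5.png

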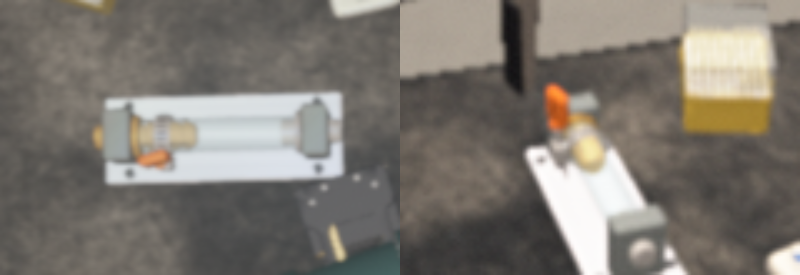

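The top view shows the band at (165,130) over brass that spans about 143 to 197. The key is turned roughly 75° clockwise, and the gripper is clear at lower right. All good, so I'll hand it in.

```bash
python3 -c "
from station import workorder,env
workorder.finish_job();print(env.sense()['t'])"
```

```text
the job is handed in; nothing more can be done
the job is handed in; nothing more can be done
```

I slid the orange-keyed clamp about 97 mm onto the brass barbs and turned its key clockwise. I then released it, backed the gripper clear and handed the job in at about 16 s; no verdict is reported.

**Position:** my own pixel measurement puts the key at y = 0.222. The networks' estimates of the barbs' middle ranged from 0.219 to 0.226, so the clamp is within about 5 mm of centre against the 18 mm allowed.

**Turn:** the gripper turned from 0.05 to 1.30 rad. In the last top picture the blade looks turned by about 75° (1.3 rad), above the 1.05 rad needed. The wrist moment showed no clear jump at the stop, so the turn is judged from the gripper angle and that picture.

**Grey-keyed clamp:** the gripper never went near it. The networks' side-camera estimates of it before and after agree within about 2 mm. The top-camera ones differ by about 7 mm, more than the stated 4 mm accuracy, and I put that down to estimation noise.

**Disagreement:** the two networks' estimates of the orange key's final position differ by about 4 mm. They also put the barbs' x about 4 mm off the tube axis I fitted from the base plate, which doesn't affect the result.

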